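# Roll a gear blank on its rim up to the gauge

### The arm

A 6-joint arm with a two-finger parallel gripper is mounted at the origin on the work surface. World frame = base frame: x ahead of the robot, y to its left, z up, the work surface at z = 0. Lengths are in m, angles in rad, forces in N, time in s.
With the tool pointing down it reaches from about 0.25 to 0.725 m from the base axis. Payload 4 kg.
Tool frame: the origin (TCP) lies midway between the tips of the shut fingers; the grasp point (between the pads) lies 19 mm behind it; z points along the fingers, y is the direction in which the jaws open and shut (so a half turn about z gives the same grasp; the last joint's range is limited). The gripper opens to 85 mm and grips with 20 to 120 N. Pads are 22 mm wide; open, the fingers measure 114 mm over their backs; the gripper's body (76 mm by 85 mm) begins 54 mm behind the grasp point. The pads swing forward as they close: fully open they stand 13 mm farther back than shut.
Start: joints at [-1.342, 0.241, 0.005, 1.335, 0, 1.571], TCP at [0.113, -0.487, 0.231] pointing down, gripper open.
Joint ranges: [-2.72, 2.72], [-1.05, 1.87], [-1.09, 1.28], [-1.99, 2.15], [-1.42, 1.44], [-3.14, 3.14]. Speed limits (rad/s): [2.79, 2.79, 3.14, 3.14, 3.14, 3.14].

### API

Orientations are given as a unit quaternion [x, y, z, w].
In Python, from bench import robot, capture, order gives the robot as it stands.
- The arm moves only by the tool move_arm, never from a script. Its argument "steps" is a list of rows, each a list of 5 numbers: the finger opening in m, from 0 to 0.0854, then the shift along the tool's x, y, z in m, then the turn about the tool's z in rad. In form: [[hand, dx, dy, dz, spin], ...]. A call has 1 to 20 rows; each row shifts and turns the commanded pose from where the row before left it, along the tool's axes as they then stand; what a row does not reach is not made up. A row lasts 1/10 s, in which the tool goes at most 50 mm and 8.59 degrees, less where a joint would pass 70% of its speed; a pose out of reach is approached as far as the arm can. A call is refused whole if a number of a shift passes 0.05 or a number of a turn 0.15, either way. A call with a gripper value outside its range is refused whole. The fingers move at their own pace and stop on an object; "grip_force" is the grip in N (left out, the last holds). Time passes only in rows, so rows that do not move let the fingers close. It gives the time, the measured TCP pose, the force and the opening at its end, in the units of the state.
- robot.sense(): the state, without advancing time (a new reading comes with each control period).
- capture(name): name is "scene" or "top" or "wrist"; returns a dict with "pixels" (384x512x3 uint8, red, green, blue), "fx", "fy", "cx", "cy" (pixels), "origin" and "attitude" of the camera in the world; the wrist camera has in their place "hand_eye" (4x4, takes a point from camera to tool coordinates, whose origin is the TCP and whose axes are the flange's). Camera axes: x right, y up, looking along -z (the intrinsics and any distortion apply to the point x, -y, -z); pixel columns grow to the right and rows downward; lengths in m; the calibration is good to about 2 mm. A picture is of the moment at which its call begins: read the wrist's pose just before it. There is no depth.
- order.finish_job(): hands the job in, once; it reports no verdict.
The state is a dict: "time": time; "qpos": joint angles; "qd": joint speeds; "tau": joint torques, N m; "eef_pos": TCP position; "tool_rot": TCP orientation; "ft_force": force on the tool from outside, world axes, zero at the start; "ft_torque": the same for the moment, N m; "grip_width": opening from 0.0 (shut) to 1.0 (fully open).
Only numpy, scipy, OpenCV 4.12 (cv2) and the standard library are available. Lean on these libraries where they do the work, as an engineer would, in place of code of your own. Each camera call takes 0.05 s, during which the arm holds its last target. There are 200 camera calls.

### The job

Roll the steel gear blank on its rim along the lane, over the low sill and up against the gauge's spring plunger, keeping it upright and on the deck (roll it, do not drag, lift or carry it). Hold it pressed on the plunger with about 10 N for a good second, never pushing much harder than that, then ease off gently so that the blank is left standing upright and still between the sill and the plunger, with the plunger no longer pressed. Leave everything else on the bench where it is.

Things in the scene. Friction and masses are not known exactly. Their poses are not given: they have to be found in the camera images.
- gear: Loose steel gear blank standing on its rim in the lane: disc 80 mm across, 26 mm thick, on a stub shaft 20 mm across that sticks out 20 mm on either face. 0.45 to 0.75 kg. Origin at its centre, 48 mm above the bench; its y axis is the shaft, x and z turn as it rolls. It rolls freely when pushed from behind on both shaft ends (fingers straddling the disc); pushed on the rim it may drag.
- hole (a point): The single dark balance hole in the disc's face, 26.5 mm from its centre; straight above the centre at the start, so it shows how far the blank has rolled.
- runway: Fixed steel plate, 440 x 180 mm, 8 mm thick (its top is the deck). Origin on the bench surface on the lane's centre line; x points along the lane to the gauge, z up. The lane runs between aluminium rails 10 mm high above the deck, 10 mm thick, 34 mm apart inside, from x = -195 to +135 mm, closed at its start by a bar of the same height.
- sill (a point): Top middle of the round steel sill across the lane, 8 mm wide, 2.5 mm above the deck, at x = 50 mm of the runway. Past it the blank's centre can rest from about x = 65 mm of the runway up to the plunger.
- gauge: Gauge: fixed grey housing at the end of the lane, 60 mm long, 50 mm wide, 66 mm high above the deck, with a white dial on top (77 mm). Origin on the deck below the middle of its front face, at x = 140 mm of the runway; same axes as the runway.
- guide (a point): Where the gauge's plunger leaves the housing's front face, level with the blank's centre. The plunger, steel, 14 mm across, points to the blank. Its free tip stands 12 to 28 mm out of the face: clamped differently each time and not measured, so feel for it. It is sprung, 2 N per mm from zero, 10 mm travel, then a hard stop.
- ring: loose steel ring lying on the runway plate beside the lane, 40 mm across, 12 mm high; bystander
- block: loose steel block lying on the runway plate on the other side of the lane, 35 x 12 x 20 mm; bystander
- oil: clear bottle with an orange cap, 54 mm across, 130 mm high, on the bench beyond the runway; bystander
- flange: dark steel flange, 90 mm across, 35 mm high, on the bench beyond the runway; bystander
- tin: aluminium tin, 64 mm across, 80 mm high, on the bench beyond the runway; bystander
- driver: screwdriver lying on the bench towards the robot's right; bystander
- spanner: spanner lying on the bench towards the robot's left; bystander
Mind the look-alikes: they are no part of the job. Leave any green or pink look-alike of the gear alone.

How it is judged:
By the outcome, as a careful person would: the job done as asked, in the order asked, and still so for the second after the job is handed in, with the robot touching nothing.
It also fails if it takes over 56 s, if anything falls off the work surface, if the arm or the gripper's body presses on something with over 40 N, if the wrist force passes 120 N, or if a joint passes its speed limit or range.

## Working session

There is one attempt and no reset: what is moved stays moved. The work goes in short steps, Python scripts to look and compute and a tool call to move; the robot and the scene stay as the last step left them, time stands still between calls to the robot, and variables do not carry over. Pictures are saved under pics/ and viewed, about 8 in all and at most 12, crops included, and the job is handed in when it is done.

Besides the shell and the picture viewer there is one more tool, called after "Request:" as name([rows], argument=value, ...), one row to a line, values as JSON. move_arm: Moves the arm, as the interface text tells. Its arguments: {"type":"object","properties":{"steps":{"type":"array"},"grip_force":{"type":"number"}},"required":["steps"]}

```bash
ls; mkdir -p pics
cat > h.py <<'E'
import numpy as np, cv2
from bench import robot, capture, order
def snap(cam,name):
    s=robot.sense(); c=capture(cam); cv2.imwrite(f'pics/{name}.png',c['pixels'][:,:,::-1]); 
    import pickle; pickle.dump((s,c),open(f'pics/{name}.pkl','wb')); return s,c
E
python3 - <<'E'
from h import *
for n in('scene','top'):
    s,c=snap(n,n+'0'); print({k:v for k,v in c.items() if k!='pixels'})
print(s)
E
```

```text
pics
{'fx': 430.8334444704204, 'fy': 430.8334444704204, 'cx': 253.42281235673306, 'cy': 191.66475895500568, 'origin': array([1.47261152, 0.2856532 , 0.81159269]), 'attitude': array([0.26858521, 0.35683205, 0.72462203, 0.52483882])}
{'fx': 490.2576092152797, 'fy': 490.2576092152797, 'cx': 263.7472344209165, 'cy': 193.19687076426854, 'origin': array([0.29968827, 0.01487505, 1.5732536 ]), 'attitude': array([-0.05777118,  0.0536906 ,  0.71355115, -0.69614982])}
{'time': 0.05, 'qpos': array([-1.34200895e+00,  2.41433270e-01,  3.75620588e-03,  1.33521262e+00,
       -1.77759812e-05,  1.57078542e+00]), 'qd': array([-0.00052242, -0.00191357,  0.00027508,  0.00193799,  0.00160678,
       -0.00011362]), 'tau': array([-6.10786501e-04, -3.73493385e+01,  2.53291404e+01,  1.10372220e-02,
       -1.53392511e-04,  5.01507486e-06]), 'eef_pos': array([ 0.11325198, -0.48636638,  0.23041504]), 'tool_rot': array([ 9.93463006e-01,  1.14149723e-01, -1.28296543e-04, -1.03882259e-03]), 'ft_force': array([-0.05357526,  0.20666287, -0.93644562]), 'ft_torque': array([-0.04976271,  0.00502573,  0.0046217 ]), 'grip_width': 1.0010630025611844}
```

View pics/scene0.png

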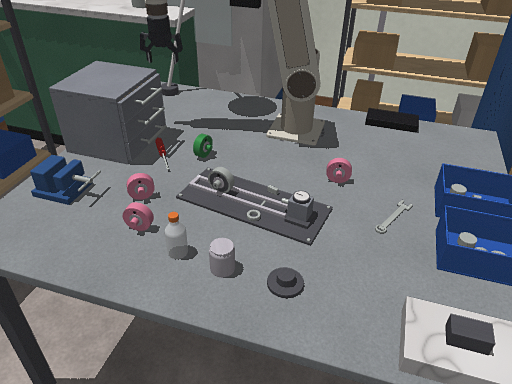

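View pics/top0.png

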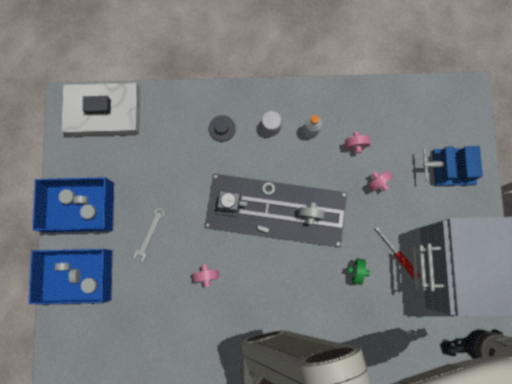

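The scene shows the grey steel blank at (220,180) with the gauge at (300,205). In the top view they are at (312,212) and (228,201). Look-alikes: green at scene (203,146), pink at (141,186), (138,216) and (339,170). I choose the grey one, standing in the lane. Next I'll measure the plate and take one close crop.

```bash
cat >> h.py <<'E'
import pickle
from scipy.spatial.transform import Rotation as R
def ray(c,u,v):
    d=np.array([(u-c['cx'])/c['fx'],-(v-c['cy'])/c['fy'],-1.]); return np.array(c['origin']),R.from_quat(c['attitude']).apply(d)
def onz(c,u,v,z):
    o,d=ray(c,u,v); return o+d*(z-o[2])/d[2]
def proj(c,p):
    q=R.from_quat(c['attitude']).inv().apply(np.array(p)-c['origin']); return np.array([c['cx']-c['fx']*q[0]/q[2],c['cy']+c['fy']*q[1]/q[2]])
def load(n): return pickle.load(open(f'pics/{n}.pkl','rb'))
E
python3 - <<'E'
from h import *
res={}
for n,roi in(('scene0',(170,160,170,85)),('top0',(195,165,160,90))):
    s,c=load(n); im=c['pixels']; x,y,w,h=roi
    g=im[y:y+h,x:x+w].astype(int); lum=g.mean(2)
    print(n,np.percentile(lum,[5,25,50,75,95]))
    m=(lum<85).astype('uint8')
    m=cv2.morphologyEx(m,cv2.MORPH_CLOSE,np.ones((9,9)))
    k,l,st,_=cv2.connectedComponentsWithStats(m); i=1+st[1:,4].argmax()
    P=np.argwhere(l==i)[:,::-1]+[x,y]
    hull=cv2.convexHull(P.astype(np.int32))[:,0]
    W=np.array([onz(c,u,v,.008)[:2] for u,v in hull])
    r=cv2.minAreaRect((W*1000).astype(np.float32)); print(r,cv2.boxPoints(r).round(1).tolist())
s,c=load('scene0'); a=cv2.resize(c['pixels'][155:245,170:340],None,fx=4,fy=4,interpolation=cv2.INTER_CUBIC)[:300]
s,c=load('top0'); b=cv2.resize(c['pixels'][170:245,195:355],None,fx=4.25,fy=4,interpolation=cv2.INTER_CUBIC)[:,:680]
cv2.imwrite('pics/crop.png',np.vstack([a,b])[:,:,::-1])
E
```

```text
scene0 [ 58.48333333  87.         139.66666667 143.         169.33333333]
((485.3370666503906, -34.407989501953125), (501.3017578125, 222.02293395996094), 78.39488983154297) [[326.20001220703125, -257.6000061035156], [543.7000122070312, -302.29998779296875], [644.5, 188.8000030517578], [427.0, 233.5]]
top0 [ 80.66666667  88.33333333 127.33333333 131.         159.        ]
((498.865966796875, 18.806564331054688), (366.1708679199219, 175.50338745117188), 80.47026824951172) [[382.0, -147.1999969482422], [555.0999755859375, -176.3000030517578], [615.7000122070312, 184.8000030517578], [442.6000061035156, 213.89999389648438]]
```

View pics/crop.png

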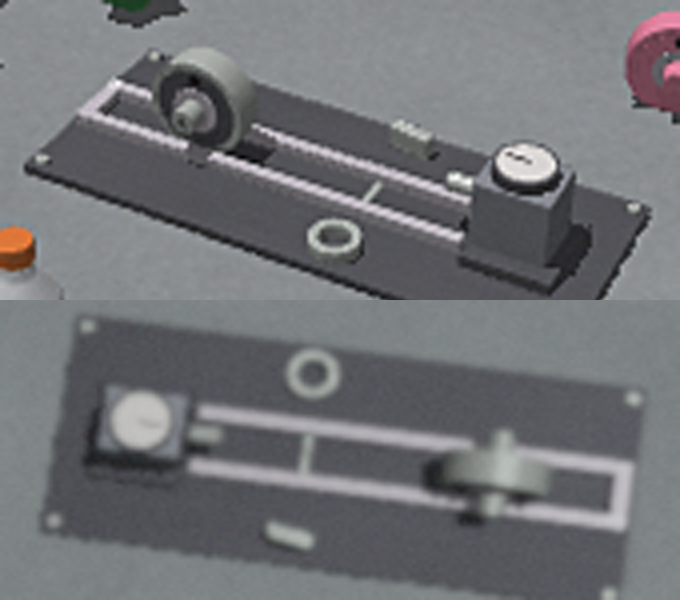

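The crop confirms the choice: grey blank standing in the lane with its dark hole upward, sill about two thirds along, plunger towards it. The plate edges need a better threshold.

Run:
```python
from h import *
for n,roi,t in(('scene0',(170,160,170,85),112),('top0',(195,165,160,90),108)):
    s,c=load(n); im=c['pixels']; x,y,w,h=roi
    lum=im[y:y+h,x:x+w].astype(int).mean(2)
    m=(lum<t).astype('uint8'); m=cv2.morphologyEx(m,cv2.MORPH_CLOSE,np.ones((7,7))); m=cv2.morphologyEx(m,cv2.MORPH_OPEN,np.ones((5,5)))
    k,l,st,_=cv2.connectedComponentsWithStats(m); i=1+st[1:,4].argmax()
    P=np.argwhere(l==i)[:,::-1]+[x,y]
    W=np.array([onz(c,u,v,.008)[:2] for u,v in cv2.convexHull(P.astype(np.int32))[:,0]])
    r=cv2.minAreaRect((W*1000).astype(np.float32)); print(n,r,cv2.boxPoints(r).round(1).tolist())
s,c=load('top0')
T=lambda a,b:(195+(a+.5)/4.25-.5,170+(b-300+.5)/4-.5)
sc=[onz(c,*T(*p),.008) for p in((88,326),(53,521),(633,398),(608,594))]
print('screws',np.round(sc,4).tolist(),np.mean(sc,0)); f=(sc[0]+sc[1]-sc[2]-sc[3])/2; print(np.linalg.norm(f),np.degrees(np.arctan2(f[1],f[0])))
s2,c2=load('scene0'); S=lambda a,b:(170+(a+.5)/4-.5,155+(b+.5)/4-.5)
for nm,p,z in(('screwA',(154,55),.008),('B',(42,159),.008),('C',(633,208),.008),('sill',(372,191),.0105)): print(nm,onz(c2,*S(*p),z))
print('sill',onz(c,*T(308,455),.0105)); print('shaft ends top',onz(c,*T(505,437),.058),onz(c,*T(490,505),.058)); print('disc mid top',onz(c,*T(495,468),.088), 'plunger tip',onz(c,*T(221,434),.055),'dial',onz(c,*T(141,419),.085))
# two view: shaft near end centre
```

```text
scene0 ((497.4734191894531, -13.231842041015625), (445.9910583496094, 223.511962890625), 81.3646011352539) [[353.5, -216.89999389648438], [574.5, -250.5], [641.4000244140625, 190.5], [420.5, 224.0]]
top0 ((493.58258056640625, -14.47576904296875), (440.4554748535156, 183.30245971679688), 80.47419738769531) [[366.70001220703125, -216.5], [547.5, -246.8000030517578], [620.4000244140625, 187.5], [439.6000061035156, 217.89999389648438]]
screws [[0.6091, 0.1771, 0.008], [0.4507, 0.2048, 0.008], [0.5393, -0.2366, 0.008], [0.3823, -0.2101, 0.008]] [ 0.49534239 -0.01618833  0.008     ]
0.41997534929636515 80.53027139425738
screwA [ 0.37727214 -0.21114774  0.008     ]
B [ 0.53727287 -0.23723193  0.008     ]
C [0.45031099 0.20367268 0.008     ]
sill [0.49654433 0.01453931 0.0105    ]
sill [0.49882715 0.01136958 0.0105    ]
shaft ends top [ 0.50328088 -0.13328525  0.058     ] [ 0.45042169 -0.12023161  0.058     ]
disc mid top [ 0.47561651 -0.12223698  0.088     ] plunger tip [0.51129477 0.07503612 0.055     ] dial [0.52018263 0.13140934 0.085     ]
```

Plate and sill agree if the runway origin is about (0.4915, -0.0355) with the lane at 80.5°. The plate is then not centred on its origin: sill and start bar both fit x = 50 and -195. The blank is at lane x ≈ -90 mm. I'll turn the tool so its x runs along the lane, then travel to behind the blank while staying high.

Request:
move_arm([
  [0.045, 0, 0, 0, -0.1],
  [0.045, 0, 0, 0, -0.1],
  [0.045, 0, 0, 0, -0.1],
  [0.045, 0, 0, 0, -0.1],
  [0.045, 0, 0, 0, -0.1],
  [0.045, 0, 0, 0, -0.1],
  [0.045, 0, 0, 0, -0.1],
  [0.045, 0, 0, 0, -0.1],
  [0.045, 0, 0, 0, -0.1],
  [0.045, 0, 0, 0, -0.1],
  [0.045, 0, 0, 0, -0.1],
  [0.045, 0, 0, 0, -0.076],
])

```text
time: 1.3
eef_pos: [0.1133, -0.4866, 0.2307]
tool_rot: [0.762, 0.647, 0.0, -0.001]
ft_force: [0.2, 0.3, 0.3]
grip_width: 0.531
```

Request:
move_arm([
  [0.045, 0.025, 0.02, 0, 0],
  [0.045, 0.025, 0.02, 0, 0],
  [0.045, 0.025, 0.02, 0, 0],
  [0.045, 0.025, 0.02, 0, 0],
  [0.045, 0.025, 0.02, 0, 0],
  [0.045, 0.025, 0.02, 0, 0],
  [0.045, 0.025, 0.02, 0, 0],
  [0.045, 0.025, 0.02, 0, 0],
  [0.045, 0.025, 0.02, 0, 0],
  [0.045, 0.025, 0.02, 0, 0],
  [0.045, 0.025, 0.02, 0, 0],
  [0.045, 0.025, 0.02, 0, 0],
  [0.045, 0.025, 0.02, 0, 0],
  [0.045, 0.025, 0.02, 0, 0],
  [0.045, 0.025, 0.02, 0, 0],
  [0.045, 0, 0, 0, 0],
  [0.045, 0, 0, 0, 0],
])

```text
time: 3.0
eef_pos: [0.4711, -0.1661, 0.2306]
tool_rot: [0.763, 0.647, -0.001, -0.001]
ft_force: [-0.3, -0.0, 0.3]
grip_width: 0.526
```

Run:
```python
from h import *
s,c=snap('wrist','w1'); print({k:v for k,v in c.items() if k!='pixels'})
s=robot.sense();print(s['time'],s['eef_pos'],R.from_quat(s['tool_rot']).as_matrix(),s['ft_force'],s['grip_width'],s['qpos'])
```

```text
{'fx': 280.4644622141636, 'fy': 280.4644622141636, 'cx': 257.45535260869804, 'cy': 189.68815479514078, 'hand_eye': array([[ 7.86925292e-04,  9.51623964e-01,  3.07264077e-01,
         7.85270742e-02],
       [ 9.99999672e-01, -6.89967283e-04, -4.24181163e-04,
        -1.41075590e-03],
       [-1.91658799e-04,  3.07264310e-01, -9.51624194e-01,
        -1.42406258e-01],
       [ 0.00000000e+00,  0.00000000e+00,  0.00000000e+00,
         1.00000000e+00]])}
3.05 [ 0.47065412 -0.16662854  0.23076947] [[ 1.64813121e-01  9.86323476e-01 -1.62363503e-03]
 [ 9.86324806e-01 -1.64813079e-01  1.60579247e-04]
 [-1.09213208e-04 -1.62789708e-03 -9.99998669e-01]] [-0.13240507 -0.16418933 -0.33988301] 0.5211060047018634 [-3.40028760e-01  2.40675979e-01  3.69366499e-03  1.33539824e+00
 -3.90120065e-04  1.39633650e+00]
```

View pics/w1.png

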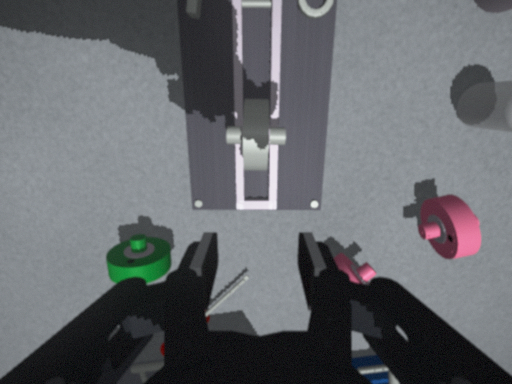

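The wrist picture shows the lane running straight up the image. Shaft ends are at (234,136) and (278,136), the sill at (257,3), the start bar at (257,205), and the fingers are symmetric about column 257. I'll compute these in tool axes.

```bash
cat >> h.py <<'E'
def wr(s,c,u,v,z):
    H=c['hand_eye']; Rt=R.from_quat(s['tool_rot']).as_matrix()
    o=Rt@H[:3,3]+s['eef_pos']; d=Rt@H[:3,:3]@np.array([(u-c['cx'])/c['fx'],-(v-c['cy'])/c['fy'],-1.])
    p=o+d*(z-o[2])/d[2]; return p, Rt.T@(p-s['eef_pos'])
O=np.array([.4915,-.0355]); U=np.array([np.cos(np.radians(80.5)),np.sin(np.radians(80.5))])
def lane(p): d=np.array(p[:2])-O; return d@U, d@np.array([-U[1],U[0]])
E
python3 - <<'E'
from h import *
s,c=load('w1')
im=c['pixels'].astype(int).mean(2)
for n,u,v,z in(('shL',229,136,.053),('shR',284,136,.053),('screwL',199,204,.008),('screwR',315,204,.008),('sill',257,3.5,.0105),('bar',257,205,.018),('disc rear',257,168,.048)):
    p,t=wr(s,c,u,v,z); print(n,p.round(4),'tool',t.round(4),'lane',np.round(lane(p),4))
for r in(60,80,200): print(r,np.where(im[r,225:295]>150)[0]+225)
print('tcp lane',lane(s['eef_pos']))
E
```

```text
shL [ 0.4441 -0.1222  0.053 ] tool [ 0.0389 -0.0335  0.1777] lane [-0.0934  0.0324]
shR [ 0.5054 -0.1323  0.053 ] tool [0.0389 0.0287 0.1776] lane [-0.0932 -0.0297]
screwL [ 0.3794 -0.2121  0.008 ] tool [-0.0604 -0.0825  0.2228] lane [-0.1927  0.0814]
screwR [ 0.5385 -0.2383  0.008 ] tool [-0.0601  0.0788  0.2225] lane [-0.1922 -0.0799]
sill [0.4983 0.0121 0.0105] tool [ 0.1803 -0.0019  0.2201] lane [0.0481 0.0012]
bar [ 0.4594 -0.2229  0.018 ] tool [-0.0579 -0.0019  0.2126] lane [-0.1901  0.0007]
disc rear [ 0.469  -0.1651  0.048 ] tool [ 0.0007 -0.0018  0.1826] lane [-0.1315  0.0008]
60 [240 241 271 272 273 274 275 276 277 278 279]
80 [271 272 273 274 275 276 277 278 279]
200 [236 237 238 239 240 241 242 243 244 268 269 270 271 272 273 274 275 276]
tcp lane (np.float64(-0.13219206767175135), np.float64(-0.0014052518945943636))
```

The blank's centre is 39 mm ahead of the TCP, and the lane centre is 2 mm to tool -y. I'll centre and then descend 0.2 m, leaving the tip above the rails and an 18 mm gap to the shaft.

Request:
move_arm([
  [0.045, 0, -0.0018, 0.02, 0],
  [0.045, 0, 0, 0.03, 0],
  [0.045, 0, 0, 0.03, 0],
  [0.045, 0, 0, 0.03, 0],
  [0.045, 0, 0, 0.03, 0],
  [0.045, 0, 0, 0.025, 0],
  [0.045, 0, 0, 0.02, 0],
  [0.045, 0, 0, 0.01, 0],
  [0.045, 0, 0, 0.004, 0],
  [0.045, 0, 0, 0, 0],
  [0.045, 0, 0, 0, 0],
])

```text
time: 4.15
eef_pos: [0.4702, -0.1669, 0.0333]
tool_rot: [0.763, 0.646, 0.0, 0.001]
ft_force: [0.3, 0.6, 0.2]
grip_width: 0.526
```

Run:
```python
from h import *
s,c=snap('wrist','w2'); s1,c1=snap('scene','s2')
print(s['time'],s['eef_pos'],s['ft_force'],s['grip_width'],lane(s['eef_pos']))
a=c['pixels'][90:384,60:450]; b=cv2.resize(c1['pixels'][130:230,170:302],None,fx=2.94,fy=2.94)[:294]
cv2.imwrite('pics/c2.png',np.hstack([a,b])[:,:,::-1])
```

```text
4.15 [ 0.47020486 -0.16692627  0.03332434] [0.33904589 0.59555412 0.15328102] 0.525622411695305 (np.float64(-0.13313854611306558), np.float64(-0.0006884964452524116))
```

View pics/c2.png

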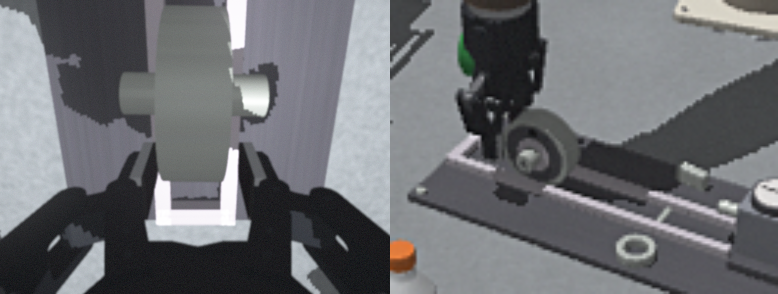

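The fingers straddle the disc evenly, behind the shaft ends and above the rails. I'll approach gently and start rolling.

Request:
move_arm([
  [0.045, 0.003, 0, 0, 0],
  [0.045, 0.003, 0, 0, 0],
  [0.045, 0.003, 0, 0, 0],
  [0.045, 0.003, 0, 0, 0],
  [0.045, 0.002, 0, 0, 0],
  [0.045, 0.002, 0, 0, 0],
  [0.045, 0.002, 0, 0, 0],
  [0.045, 0.002, 0, 0, 0],
  [0.045, 0.002, 0, 0, 0],
  [0.045, 0.002, 0, 0, 0],
  [0.045, 0.002, 0, 0, 0],
  [0.045, 0.002, 0, 0, 0],
  [0.045, 0.002, 0, 0, 0],
  [0.045, 0.002, 0, 0, 0],
  [0.045, 0.002, 0, 0, 0],
  [0.045, 0.002, 0, 0, 0],
])

```text
time: 5.85
eef_pos: [0.4754, -0.1307, 0.0323]
tool_rot: [0.763, 0.646, -0.0, 0.0]
ft_force: [-0.5, -1.0, 0.3]
grip_width: 0.527
```

Run:
```python
from h import *
s,c=snap('wrist','w3'); s1,c1=snap('scene','s3')
print(s['time'],s['eef_pos'],s['ft_force'],s['grip_width'],lane(s['eef_pos']))
a=c['pixels'][90:384,60:450]; b=cv2.resize(c1['pixels'][130:230,170:302],None,fx=2.94,fy=2.94)[:294]
cv2.imwrite('pics/c3.png',np.hstack([a,b])[:,:,::-1])
```

```text
5.85 [ 0.47544239 -0.13073708  0.03231388] [-0.45654867 -0.97804466  0.26852624] 0.5273984626448954 (np.float64(-0.09658122823456113), np.float64(0.00011874168256417392))
```

View pics/c3.png

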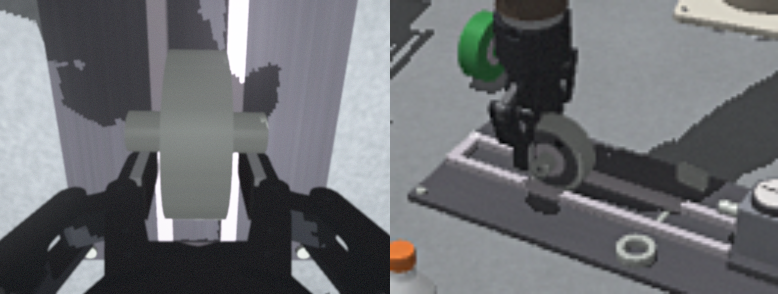

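Contact is made on both shaft ends at about 1 N, and the blank is rolling and straight. I'll continue to just short of the sill.

Request:
move_arm([
  [0.045, 0.0025, 0, 0, 0],
  [0.045, 0.0025, 0, 0, 0],
  [0.045, 0.0025, 0, 0, 0],
  [0.045, 0.0025, 0, 0, 0],
  [0.045, 0.0025, 0, 0, 0],
  [0.045, 0.0025, 0, 0, 0],
  [0.045, 0.0025, 0, 0, 0],
  [0.045, 0.0025, 0, 0, 0],
  [0.045, 0.0025, 0, 0, 0],
  [0.045, 0.0025, 0, 0, 0],
  [0.045, 0.0025, 0, 0, 0],
  [0.045, 0.0025, 0, 0, 0],
  [0.045, 0.0025, 0, 0, 0],
  [0.045, 0.0025, 0, 0, 0],
  [0.045, 0.0025, 0, 0, 0],
  [0.045, 0.0025, 0, 0, 0],
  [0.045, 0.0025, 0, 0, 0],
  [0.045, 0.0025, 0, 0, 0],
  [0.045, 0.0025, 0, 0, 0],
  [0.045, 0.0025, 0, 0, 0],
])

```text
time: 7.95
eef_pos: [0.4837, -0.0813, 0.0323]
tool_rot: [0.763, 0.646, 0.0, -0.0]
ft_force: [0.6, 0.1, -0.5]
grip_width: 0.529
```

Request:
move_arm([
  [0.045, 0.0025, 0, 0, 0],
  [0.045, 0.0025, 0, 0, 0],
  [0.045, 0.0025, 0, 0, 0],
  [0.045, 0.0025, 0, 0, 0],
  [0.045, 0.0025, 0, 0, 0],
  [0.045, 0.0025, 0, 0, 0],
  [0.045, 0.0025, 0, 0, 0],
  [0.045, 0.0025, 0, 0, 0],
  [0.045, 0.0025, 0, 0, 0],
  [0.045, 0.0025, 0, 0, 0],
  [0.045, 0.0025, 0, 0, 0],
  [0.045, 0.0025, 0, 0, 0],
  [0.045, 0.0025, 0, 0, 0],
  [0.045, 0.0025, 0, 0, 0],
  [0.045, 0.0025, 0, 0, 0],
  [0.045, 0.0025, 0, 0, 0],
  [0.045, 0.0025, 0, 0, 0],
  [0.045, 0.0025, 0, 0, 0],
  [0.045, 0.002, 0, 0, 0],
  [0.045, 0.002, 0, 0, 0],
])

```text
time: 9.95
eef_pos: [0.4918, -0.0331, 0.0323]
tool_rot: [0.763, 0.646, 0.0, 0.0]
ft_force: [0.6, -0.5, -0.1]
grip_width: 0.522
```

Run:
```python
from h import *
s,c=snap('wrist','w4'); s1,c1=snap('scene','s4')
print(s['time'],s['eef_pos'],s['ft_force'],s['grip_width'],lane(s['eef_pos']))
a=c['pixels'][90:384,60:450]; b=cv2.resize(c1['pixels'][135:235,200:332],None,fx=2.94,fy=2.94)[:294]
cv2.imwrite('pics/c4.png',np.hstack([a,b])[:,:,::-1])
```

```text
9.95 [ 0.49184287 -0.03311265  0.03233112] [ 0.59251765 -0.53723558 -0.10777393] 0.5222065240757032 (np.float64(0.002411201471487742), np.float64(5.5862514751939534e-05))
```

View pics/c4.png

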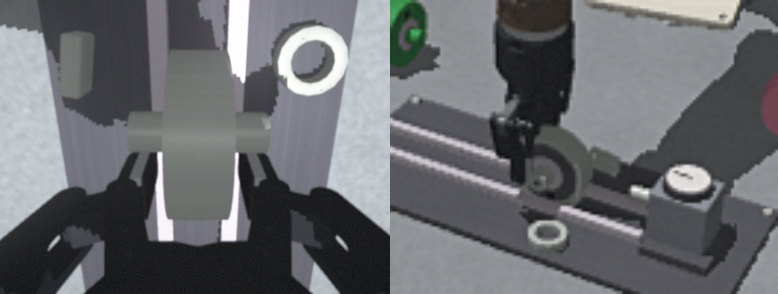

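The blank is straight and about to meet the sill. Now slowly over the sill, with a settle at the end.

Request:
move_arm([
  [0.045, 0.002, 0, 0, 0],
  [0.045, 0.002, 0, 0, 0],
  [0.045, 0.002, 0, 0, 0],
  [0.045, 0.002, 0, 0, 0],
  [0.045, 0.002, 0, 0, 0],
  [0.045, 0.002, 0, 0, 0],
  [0.045, 0.002, 0, 0, 0],
  [0.045, 0.002, 0, 0, 0],
  [0.045, 0.0015, 0, 0, 0],
  [0.045, 0.0015, 0, 0, 0],
  [0.045, 0.0015, 0, 0, 0],
  [0.045, 0.0015, 0, 0, 0],
])

```text
time: 11.25
eef_pos: [0.4954, -0.0112, 0.0322]
tool_rot: [0.763, 0.646, 0.0, -0.0]
ft_force: [-0.4, -0.8, 0.7]
grip_width: 0.528
```

Request:
move_arm([
  [0.045, 0.0015, 0, 0, 0],
  [0.045, 0.0015, 0, 0, 0],
  [0.045, 0.001, 0, 0, 0],
  [0.045, 0.001, 0, 0, 0],
  [0.045, 0.001, 0, 0, 0],
  [0.045, 0.001, 0, 0, 0],
  [0.045, 0.001, 0, 0, 0],
  [0.045, 0.001, 0, 0, 0],
  [0.045, 0.001, 0, 0, 0],
  [0.045, 0.001, 0, 0, 0],
  [0.045, 0.001, 0, 0, 0],
])

```text
time: 12.35
eef_pos: [0.4974, 0.0003, 0.0323]
tool_rot: [0.763, 0.646, 0.0, 0.0]
ft_force: [-0.8, 0.1, 0.7]
grip_width: 0.525
```

Run:
```python
from h import *
s,c=snap('wrist','w5'); s1,c1=snap('scene','s5')
print(s['time'],s['eef_pos'],s['ft_force'],s['grip_width'],lane(s['eef_pos']))
a=c['pixels'][90:384,60:450]; b=cv2.resize(c1['pixels'][135:235,200:332],None,fx=2.94,fy=2.94)[:294]
cv2.imwrite('pics/c5.png',np.hstack([a,b])[:,:,::-1])
```

```text
12.35 [4.97419195e-01 3.47717520e-04 3.23350193e-02] [-0.81808272  0.10986093  0.69777969] 0.5247174300554817 (np.float64(0.036333036573987953), np.float64(7.85633155080713e-05))
```

View pics/c5.png

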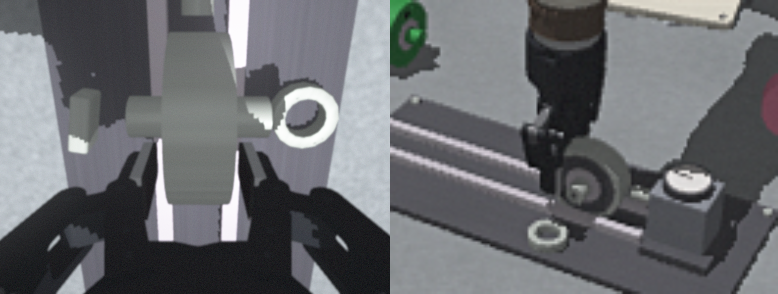

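The blank is over the sill, upright, and about 8 mm ahead of the fingers. I'll close in and feel for the plunger.

Request:
move_arm([
  [0.045, 0.001, 0, 0, 0],
  [0.045, 0.001, 0, 0, 0],
  [0.045, 0.001, 0, 0, 0],
  [0.045, 0.001, 0, 0, 0],
  [0.045, 0.001, 0, 0, 0],
  [0.045, 0.001, 0, 0, 0],
  [0.045, 0.001, 0, 0, 0],
  [0.045, 0.001, 0, 0, 0],
  [0.045, 0.001, 0, 0, 0],
  [0.045, 0.001, 0, 0, 0],
  [0.045, 0.001, 0, 0, 0],
  [0.045, 0.001, 0, 0, 0],
  [0.045, 0, 0, 0, 0],
])

```text
time: 13.75
eef_pos: [0.4994, 0.0122, 0.0323]
tool_rot: [0.763, 0.646, 0.0, -0.0]
ft_force: [0.6, -0.1, -0.6]
grip_width: 0.529
```

Request:
move_arm([
  [0.045, 0.001, 0, 0, 0],
  [0.045, 0.001, 0, 0, 0],
  [0.045, 0.001, 0, 0, 0],
  [0.045, 0, 0, 0, 0],
])

```text
time: 14.15
eef_pos: [0.4999, 0.0152, 0.0323]
tool_rot: [0.763, 0.646, 0.0, -0.0]
ft_force: [1.1, 0.3, -0.5]
grip_width: 0.53
```

Request:
move_arm([
  [0.045, 0.001, 0, 0, 0],
  [0.045, 0.001, 0, 0, 0],
  [0.045, 0.0005, 0, 0, 0],
  [0.045, 0, 0, 0, 0],
])

```text
time: 14.55
eef_pos: [0.5003, 0.0169, 0.0325]
tool_rot: [0.763, 0.646, -0.0, 0.001]
ft_force: [-1.3, -4.5, 2.6]
grip_width: 0.527
```

Request:
move_arm([
  [0.045, 0.001, 0, 0, 0],
  [0.045, 0.001, 0, 0, 0],
  [0.045, 0.0005, 0, 0, 0],
  [0.045, 0, 0, 0, 0],
])

```text
time: 14.95
eef_pos: [0.5004, 0.0182, 0.0327]
tool_rot: [0.764, 0.646, -0.001, 0.001]
ft_force: [-1.1, -7.9, 6.3]
grip_width: 0.53
```

The plunger is felt at TCP y ≈ 0.0151. Now ≈3 mm of compression, with an upward rubbing force on the fingers as the shaft turns. I'll raise the tool slightly to relieve that while advancing.

Request:
move_arm([
  [0.045, 0.0007, 0, -0.0007, 0],
  [0.045, 0.0007, 0, -0.0007, 0],
  [0.045, 0.0006, 0, -0.0006, 0],
  [0.045, 0, 0, 0, 0],
])

```text
time: 15.35
eef_pos: [0.5004, 0.02, 0.0335]
tool_rot: [0.764, 0.645, -0.002, 0.001]
ft_force: [0.8, -8.5, -3.6]
grip_width: 0.528
```

Compression is ≈5 mm and the push estimate 9–10 N. The rubbing now points slightly the other way, so I'll lower a touch and hold.

Request:
move_arm([
  [0.045, 0.0002, 0, 0.0003, 0],
  [0.045, 0, 0, 0.0003, 0],
  [0.045, 0, 0, 0, 0],
  [0.045, 0, 0, 0, 0],
  [0.045, 0, 0, 0, 0],
  [0.045, 0, 0, 0, 0],
  [0.045, 0, 0, 0, 0],
])

```text
time: 16.05
eef_pos: [0.5005, 0.0199, 0.0332]
tool_rot: [0.764, 0.645, -0.002, 0.001]
ft_force: [-0.8, -8.6, 0.0]
grip_width: 0.523
```

Request:
move_arm([
  [0.045, 0, 0, 0, 0],
  [0.045, 0, 0, 0, 0],
  [0.045, 0, 0, 0, 0],
  [0.045, 0, 0, 0, 0],
  [0.045, 0, 0, 0, 0],
])

```text
time: 16.55
eef_pos: [0.5005, 0.0199, 0.0332]
tool_rot: [0.764, 0.645, -0.002, 0.001]
ft_force: [-0.3, -9.3, -0.7]
grip_width: 0.527
```

Request:
move_arm([
  [0.045, 0.0004, 0, -0.0001, 0],
  [0.045, 0, 0, 0, 0],
  [0.045, 0, 0, 0, 0],
  [0.045, 0, 0, 0, 0],
  [0.045, 0, 0, 0, 0],
  [0.045, 0, 0, 0, 0],
  [0.045, 0, 0, 0, 0],
  [0.045, 0, 0, 0, 0],
  [0.045, 0, 0, 0, 0],
  [0.045, 0, 0, 0, 0],
  [0.045, 0, 0, 0, 0],
  [0.045, 0, 0, 0, 0],
  [0.045, 0, 0, 0, 0],
  [0.045, 0, 0, 0, 0],
  [0.045, 0, 0, 0, 0],
  [0.045, 0, 0, 0, 0],
])

```text
time: 18.15
eef_pos: [0.5005, 0.0202, 0.0332]
tool_rot: [0.764, 0.645, -0.002, 0.001]
ft_force: [0.1, -9.5, -2.3]
grip_width: 0.526
```

The hold is good: ≈9.5 N for about 2.8 s. Now ease off slowly, lowering in step with the shaft's back-rotation.

Request:
move_arm([
  [0.045, -0.0005, 0, 0.0001, 0],
  [0.045, -0.0005, 0, 0.0001, 0],
  [0.045, -0.0005, 0, 0.0001, 0],
  [0.045, -0.0005, 0, 0.0001, 0],
  [0.045, -0.0005, 0, 0.0001, 0],
  [0.045, -0.0005, 0, 0.0001, 0],
  [0.045, -0.0005, 0, 0.0001, 0],
  [0.045, -0.0005, 0, 0.0001, 0],
  [0.045, -0.0005, 0, 0.0001, 0],
  [0.045, -0.0005, 0, 0.0001, 0],
  [0.045, -0.0005, 0, 0.0001, 0],
  [0.045, 0, 0, 0, 0],
])

```text
time: 19.35
eef_pos: [0.5003, 0.0174, 0.0327]
tool_rot: [0.763, 0.646, 0.0, -0.0]
ft_force: [-0.3, -0.4, -0.4]
grip_width: 0.528
```

Request:
move_arm([
  [0.045, -0.0003, 0, 0.0001, 0],
  [0.045, -0.0003, 0, 0.0001, 0],
  [0.045, -0.0003, 0, 0.0001, 0],
  [0.045, -0.0003, 0, 0.0001, 0],
  [0.045, -0.0003, 0, 0, 0],
  [0.045, 0, 0, 0, 0],
  [0.045, 0, 0, 0, 0],
])

```text
time: 20.05
eef_pos: [0.5, 0.0158, 0.0323]
tool_rot: [0.763, 0.646, 0.0, -0.0]
ft_force: [-0.0, -1.1, 0.3]
grip_width: 0.526
```

Request:
move_arm([
  [0.045, -0.0003, 0, 0.0001, 0],
  [0.045, -0.0003, 0, 0, 0],
  [0.045, -0.0003, 0, 0.0001, 0],
  [0.045, -0.0003, 0, 0, 0],
  [0.045, -0.0003, 0, 0.0001, 0],
  [0.045, -0.0003, 0, 0, 0],
  [0.045, -0.0003, 0, 0, 0],
  [0.045, -0.0003, 0, 0, 0],
  [0.045, 0, 0, 0, 0],
  [0.045, 0, 0, 0, 0],
  [0.045, 0, 0, 0, 0],
])

```text
time: 21.15
eef_pos: [0.4996, 0.0133, 0.032]
tool_rot: [0.763, 0.646, -0.0, -0.0]
ft_force: [-0.0, -0.0, 0.2]
grip_width: 0.528
```

Run:
```python
from h import *
s,c=snap('wrist','w6'); s1,c1=snap('scene','s6')
print(s['time'],s['eef_pos'],s['ft_force'],s['grip_width'],lane(s['eef_pos']))
a=c['pixels'][90:384,60:450]; b=cv2.resize(c1['pixels'][135:235,200:332],None,fx=2.94,fy=2.94)[:294]
cv2.imwrite('pics/c6.png',np.hstack([a,b])[:,:,::-1])
```

```text
21.15 [0.49956175 0.01330624 0.03200596] [-0.00751819 -0.00077838  0.16564232] 0.5280859425191711 (np.float64(0.04946746961286519), np.float64(0.00010416279666931351))
```

View pics/c6.png

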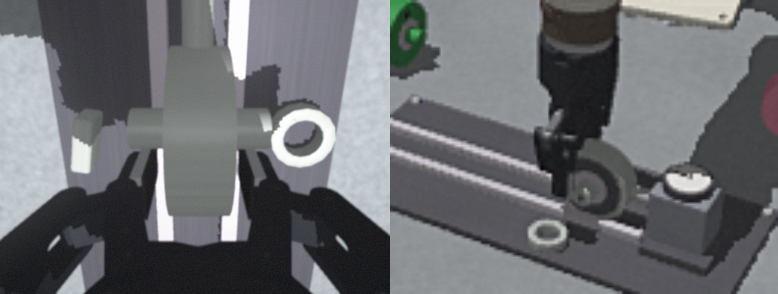

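The blank is upright with its shaft at crop row ≈128, almost at the fingers, and the force is zero. I'll back off a little more and check in the wrist pictures whether it stays put or follows.

Request:
move_arm([
  [0.045, -0.0003, 0, 0, 0],
  [0.045, -0.0003, 0, 0, 0],
  [0.045, -0.0003, 0, 0, 0],
  [0.045, -0.0003, 0, 0, 0],
  [0.045, -0.0003, 0, 0, 0],
  [0.045, -0.0005, 0, 0, 0],
  [0.045, 0, 0, 0, 0],
  [0.045, 0, 0, 0, 0],
  [0.045, 0, 0, 0, 0],
])

```text
time: 22.15
eef_pos: [0.4992, 0.0113, 0.032]
tool_rot: [0.763, 0.646, -0.0, -0.0]
ft_force: [0.2, 0.5, 0.2]
grip_width: 0.529
```

```bash
cat > e.py <<'E'
from h import *
def edges(c):
    g=cv2.GaussianBlur(c['pixels'].astype(np.float32).mean(2),(1,1),0)
    col=g[180:290,190:215].mean(1); d=np.diff(col)
    i=[180+j for j in np.argsort(-abs(d))[:4]]; return sorted(i), col
E
python3 - <<'E'
from e import *
s,c=snap('wrist','w7'); print(s['time'],s['eef_pos'],s['ft_force'])
for n in('w4','w5','w6','w7'):
    s,c=load(n); e,col=edges(c); print(n,e,col[5:85:2].round().astype(int).tolist())
E
```

```text
22.15 [0.49923426 0.01133527 0.03198887] [0.19888584 0.46392087 0.18229595]
w4 [np.int64(200), np.int64(201), np.int64(241), np.int64(242)] [71, 71, 71, 70, 71, 70, 70, 70, 84, 99, 104, 108, 109, 110, 112, 113, 117, 122, 128, 129, 124, 118, 116, 115, 114, 112, 111, 108, 99, 73, 65, 64, 64, 64, 64, 64, 64, 64, 64, 63]
w5 [np.int64(185), np.int64(186), np.int64(240), np.int64(241)] [79, 100, 104, 107, 110, 112, 113, 114, 116, 120, 124, 124, 125, 123, 118, 114, 112, 111, 110, 108, 103, 102, 115, 118, 108, 104, 102, 99, 86, 69, 64, 64, 64, 65, 64, 64, 64, 64, 65, 64]
w6 [np.int64(197), np.int64(198), np.int64(240), np.int64(241)] [72, 72, 71, 71, 71, 71, 80, 100, 106, 109, 112, 113, 115, 116, 118, 122, 128, 131, 128, 123, 119, 116, 116, 114, 113, 110, 105, 102, 87, 70, 66, 65, 66, 67, 65, 66, 66, 66, 66, 66]
w7 [np.int64(193), np.int64(194), np.int64(240), np.int64(241)] [72, 72, 71, 71, 78, 100, 105, 108, 111, 113, 114, 115, 117, 121, 127, 130, 127, 123, 118, 116, 115, 114, 113, 109, 105, 106, 104, 100, 87, 70, 65, 65, 65, 66, 65, 66, 66, 66, 65, 66]
```

The blank stays put (4 px of image shift equals the 2 mm retreat) at lane ≈72 mm, right at the plunger's free position. I'll compare the dial needle over time to check that the plunger is free.

Run:
```python
from h import *
snap('scene','s7'); snap('top','t7')
r=[]
for n in('scene0','s5','s6','s7'):
    c=load(n)[1]; r.append(cv2.resize(c['pixels'][188:213,270:318],None,fx=8,fy=8,interpolation=cv2.INTER_CUBIC))
cv2.imwrite('pics/c7.png',np.vstack([np.hstack(r[:2]),np.hstack(r[2:])])[:,:,::-1])
```

```text
(no output)
```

View pics/c7.png

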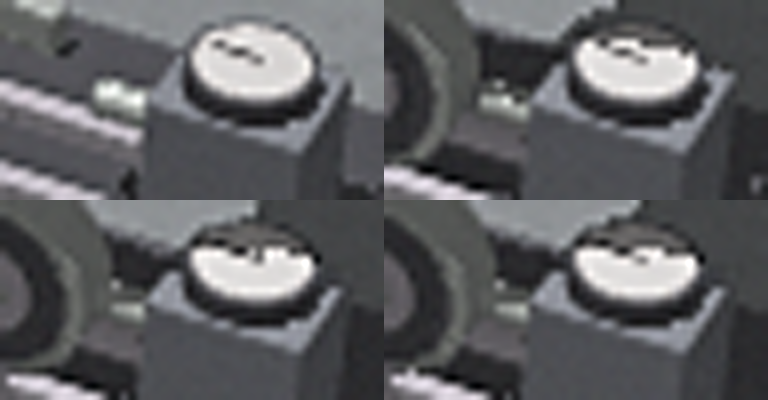

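The needle in the last picture reads as in the unpressed picture s5, though shadow covers part of the dial. I'll withdraw straight back, then up, and recheck without the shadow.

Request:
move_arm([
  [0.045, -0.001, 0, 0, 0],
  [0.045, -0.002, 0, 0, 0],
  [0.045, -0.003, 0, 0, 0],
  [0.045, -0.004, 0, 0, 0],
  [0.045, -0.005, 0, 0, 0],
  [0.045, -0.003, 0, 0, 0],
  [0.045, -0.001, 0, -0.003, 0],
  [0.045, 0, 0, -0.01, 0],
  [0.045, 0, 0, -0.02, 0],
  [0.045, 0, 0, -0.03, 0],
  [0.045, 0, 0, -0.03, 0],
  [0.045, 0, 0, -0.03, 0],
  [0.045, -0.02, 0, -0.03, 0],
  [0.045, -0.04, 0, -0.02, 0],
  [0.045, -0.04, 0, 0, 0],
  [0.045, -0.04, 0, 0, 0],
  [0.045, -0.04, 0, 0, 0],
  [0.045, -0.03, 0, 0, 0],
  [0.045, 0, 0, 0, 0],
  [0.045, 0, 0, 0, 0],
])

```text
time: 24.3
eef_pos: [0.4613, -0.2148, 0.2056]
tool_rot: [0.764, 0.645, 0.0, 0.0]
ft_force: [0.6, -0.3, -0.0]
grip_width: 0.529
```

Run:
```python
from h import *
snap('scene','s8'); s,t=snap('top','t8'); print(s['time'],s['eef_pos'],s['ft_force'])
r=[cv2.resize(load(n)[1]['pixels'][165:230,225:335],None,fx=4.5,fy=4.5,interpolation=cv2.INTER_CUBIC) for n in('scene0','s8')]
a=np.vstack(r)
b=[cv2.resize(load(n)[1]['pixels'][175:235,205:265],None,fx=4.87,fy=4.87,interpolation=cv2.INTER_CUBIC)[:292] for n in('top0','t8')]
b=np.vstack(b); cv2.imwrite('pics/c8.png',np.hstack([a[:584],b[:584]])[:,:,::-1])
```

```text
24.35 [ 0.46141446 -0.21408966  0.20547417] [-0.19972329 -0.31204612  0.27483793]
```

View pics/c8.png

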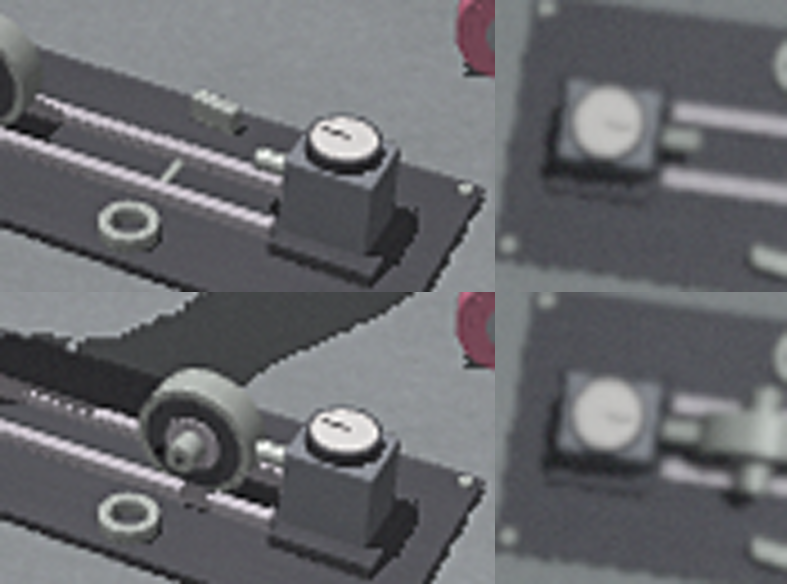

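The needle matches the start position, and the blank stands upright between sill and plunger. Last check is stillness and the bystanders, then I'll hand in.

Run:
```python
from h import *
for k in range(12): s,c=snap('scene','s9')
a=load('s8')[1]['pixels'].astype(int); b=c['pixels'].astype(int); z=load('scene0')[1]['pixels'].astype(int)
print('gear patch change',abs(a-b)[175:222,250:300].mean(), 'noise',abs(a-b)[250:290,160:300].mean())
for n,(u,v) in dict(ring=(253,214),block=(273,189),oil=(176,238),tin=(222,257),flange=(285,281),spanner=(394,216)).items(): print(n,abs(b-z)[v-10:v+10,u-10:u+10].mean().round(1))
order.finish_job()
```

```text
gear patch change 1.3170212765957447 noise 1.1576785714285713
ring 3.9
block 39.9
oil 4.2
tin 4.1
flange 2.6
spanner 4.6
the job is handed in; nothing more can be done
```

I handed the job in at about 25 s. The blank is upright and still between the sill and the plunger, and the robot is clear of everything.

- **Roll:** I rolled it from lane x ≈ -93 mm by pushing on both shaft ends, over the sill and up to the plunger.
- **Hold:** I held it for about 2.8 s at a measured 8.6–9.5 N. That was roughly 5 mm of plunger travel, judged from where contact began.
- **Release:** I eased off slowly. The blank stayed at x ≈ 72 mm while the fingers moved back.

**Checks**
- **Stillness:** over the last 0.6 s the picture around the blank changed no more than camera noise (1.3 against 1.2).
- **Plunger free:** the dial needle is back at its starting position. The blank stands within about 0.5 mm of the plunger tip, so any remaining gap is too small to measure.
- **Bystanders:** the ring, bottle, tin, flange and spanner look unchanged. I did not check the screwdriver.

**Disagreed or uncertain**
- **Block:** its patch in the scene picture changed (40 against about 4 for the others). I put this down to the blank and the arm's shadow, because the top view still shows the part of the block in the crop in the same place.
- **Rubbing force:** during the press-in the fingers briefly felt about 6 N upward from the turning shaft. I relieved it by raising the tool slightly.
- **Rolling:** I never saw the balance hole again after the roll. That it rolled and did not slide rests on the low push force (about 1 N), not on the hole's position.

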